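# Put the camera adapter away in its case and shut the lid

## Robot

A 6-joint arm with a two-finger parallel gripper is mounted at the origin on the work surface. World frame = base frame: x ahead of the robot, y to its left, z up, the work surface at z = 0. Lengths are in m, angles in rad, forces in N, time in s.
With the tool pointing down it reaches from about 0.3 to 0.775 m from the base axis. Payload 14.6 kg.
Tool frame: the origin (TCP) lies at the very end of the fingers, on their centre line; the grasp point (between the pads) lies 19 mm behind it; z points along the fingers, y is the line along which they close (so a half turn about z gives the same grasp; the last joint's range is limited). The gripper opens to 94 mm and grips with 3 to 60 N. Pads are 16 mm wide; open, the fingers measure 119 mm over their backs; the gripper's body (75 mm by 177 mm) begins 78 mm behind the grasp point.
Start: joints at [-1.233, 0.3, 1.521, -0, 1.321, -0.067], TCP at [0.217, -0.506, 0.205] pointing down, gripper open.
Joint ranges: [-3.03, 3.03], [-0.79, 2.21], [0.23, 2.52], [-1.04, 4.18], [0, 3.07], [-2.55, 2.55]. Speed limits (rad/s): [2.22, 2.22, 2.57, 3.14, 3.14, 3.14].

## Interface

Orientations are given as [roll, pitch, yaw] about the fixed x, y, z axes, in that order (R = Rz(yaw) Ry(pitch) Rx(roll)).
In Python, from station import ctrl gives the robot as it stands.
- The arm moves only by the tool move_arm, never from a script. Its argument "increments" is a list of rows, each a list of 7 numbers: the opening, from 0 (shut) to 1 (fully open), then the shift along the tool's x, y, z in units of 50 mm (1.0 is 50 mm), then the turn, a rotation vector about the tool's x, y, z in rad. In form: [[claw, tx, ty, tz, rx, ry, rz], ...]. A call has 1 to 20 rows; each row shifts and turns the commanded pose from where the row before left it, along the tool's axes as they then stand; what a row does not reach is not made up. A row lasts 1/10 s, in which the tool goes at most 50 mm and 8.59 degrees, less where a joint would pass 70% of its speed; a pose out of reach is approached as far as the arm can. A call is refused whole if a number of a shift passes 1 or a number of a turn 0.15, either way. A call with a gripper value outside its range is refused whole. The fingers move at their own pace and stop on an object; "force" is the grip in N (left out, the last holds). Time passes only in rows, so rows that do not move let the fingers close. It gives the time, the measured TCP pose, the force, the opening and the grip force at its end, in the units of the state.
- ctrl.get_obs(): the state, without advancing time (a new reading comes with each control period).
- ctrl.camera(name): name is "scene" or "top" or "wrist"; returns a dict with "color" (400x640x3 uint8, blue, green, red), "K" (3x3 intrinsics, pixels), "distortion" ([k1, k2, p1, p2, k3] as OpenCV has them; the pictures are not rectified), "pose" (4x4, takes a point from camera to world coordinates); the wrist camera has in their place "tool_from_camera" (4x4, takes a point from camera to tool coordinates, whose origin is the TCP and whose axes are the flange's). Camera axes: x right, y down, z forward; pixel columns grow to the right and rows downward; lengths in m; the calibration is good to about 2 mm. A picture is of the moment at which its call begins: read the wrist's pose just before it. There is no depth.
- ctrl.hand_in(): hands the job in; it is judged then, once.
Trained networks look in a picture, given as the dict that the camera call returned (one of the last four; its "shot" number tells which), for a name from the list of things; names that differ only in an ending like _2 or _b are one class to them, and where a whole thing is asked for, a point or a joint stands for the part that bears it (a point fixed in the world has none). Each returns a list of dicts, best first, with "conf" (0 to 1); they miss things now and then, are a little off and sometimes report something else, mostly with a low value. They report only what shows in the picture. A call takes as long as a camera call. They do not tell look-alikes from the thing itself.
- ctrl.cut_out(name, picture): "mask" (400x640 bool, what is visible of it) and "centre" ([row, column] in pixels, amid what is visible of it).
The state is a dict: "time_s": time; "qpos": joint angles; "joint_vel": joint speeds; "tau": joint torques, N m; "ee_pos": TCP position; "eef_rot": TCP orientation; "force": force on the tool from outside, world axes, zero at the start; "moment": the same for the moment, N m; "grip_width": finger opening in m; "grip_force": force on a finger pad.
Only numpy, scipy, OpenCV 4.12 (cv2) and the standard library are available. Lean on these libraries where they do the work, as an engineer would, in place of code of your own. Each camera call takes 0.05 s, during which the arm holds its last target. There are 200 camera calls.

## Task

Put the microscope's camera adapter away: lower it, without dropping it, upright into the tapered seat inside the open storage case so that it sits fully home, and then shut the case's lid completely. Leave the eyepiece, the box of wipes and the steel dish where they are.

Things in the scene. Friction and masses are not known exactly. Their poses are not given: they have to be found in the camera images.
- adapter: The camera adapter to put away: a black and steel turned part, 85 mm tall, 0.25 to 0.5 kg, standing upright on its narrow end on the bench. Origin: centre of its underside; z up along its axis. From the bottom: a bare steel tapered foot, 34 mm in diameter at the underside growing evenly to 52 mm at 36 mm height; a dark collar 60 mm in diameter from 36 to 43 mm; a plain black cylinder 48 mm in diameter from 43 to 85 mm, by which it is held.
- case: The storage case, fixed to the bench: an open-topped grey plastic box, outside 180 mm (x) by 200 mm (y), 105 mm high, walls 5 mm. Origin: centre of its underside on the bench; x points from its front to its hinge side, z up. It is turned by up to 0.35 rad from the robot's x. Inside are low black padding up to 27 mm above the bench and a metal tapered seat cup, 12 mm from the case's centre towards the front.
- seat (a point): Point in the case, on the seat cup's axis, where the centre of the adapter's underside lies when the adapter is fully home (14 mm above the bench). The cup is a matching cone: 47 mm inside diameter at its rim, which is 40 mm above the bench, narrowing downward to a floor at 10 mm; the adapter is held by its taper, upright, with its collar 10 mm above the rim and its top 6 mm below the rim of the case.
- lid (a joint): Angle of the case's lid in rad: 0 shut flat on the case's rim, 1.57 standing upright, 1.9 at its rear stop. The lid is a flat grey plate 180 mm long from hinge to front edge, 200 mm wide, 8 mm thick, with a black thumb tab 80 mm wide that reaches 18 mm beyond the middle of the front edge. The hinge is stiff: the lid stays at any angle where it is left and takes about 1 to 3 N at its front edge to push shut.
- lid_hinge (a point): Middle of the hinge line, on the case's rear (+x) upper edge, 90 mm from the case's centre and 105 mm above the bench, on the lid's underside. The hinge line runs along the case's y. Axes: x lies in the lid, away from its front edge; z is the normal out of the lid's outer face (up when shut).
- lid_edge (a point): Middle of the lid's front edge, on the lid's outer face (the top when shut, the rear when the lid stands open), 180 mm from the hinge, where the thumb tab begins. Axes as for the hinge point.
- eyepiece: Bystander: an eyepiece standing on the bench, 66 mm tall: a straight steel tube 31 mm in diameter below, a black head 42 mm in diameter above. No taper or collar. Origin: centre of its underside. It may stand on either side of the adapter.
- wipes: Bystander: a green and white carton of wipes, 210 by 115 mm, 80 mm high, standing to the right of the case. Origin: centre of its underside.
- dish: Bystander: a round steel dish with a lid, 96 mm in diameter, 40 mm high with its knob, on the bench at the far side of the work. Origin: centre of its underside.
Things that resemble listed ones, but are neither listed nor needed, are in the scene too. What is shaped like the adapter but orange or red is not meant.

How it is judged:
By the outcome, as a careful person would: the job done as asked, in the order asked, and still so for the second after the job is handed in, with the robot touching nothing.
It also fails if it takes over 54 s, if anything falls off the work surface, if the arm or the gripper's body presses on something with over 40 N, if the wrist force passes 120 N, or if a joint passes its speed limit or range.

## Working session

There is one attempt and no reset: what is moved stays moved. The work goes in short steps, Python scripts to look and compute and a tool call to move; the robot and the scene stay as the last step left them, time stands still between calls to the robot, and variables do not carry over. Pictures are saved under pics/ and viewed, at most 10 in all, crops included, and the job is handed in when it is done.

Besides the shell and the picture viewer there is one more tool, called after "Request:" as name(argument=value, ...), one argument or row to a line, values as JSON. move_arm: Moves the arm, as the interface text tells. Its arguments: {"type":"object","properties":{"increments":{"type":"array","items":{"type":"array","items":{"type":"number"}}},"force":{"type":"number"}},"required":["increments"]}

```bash
mkdir -p pics; ls
python3 - <<'E'
from station import ctrl
import cv2,numpy as np
o=ctrl.get_obs();print(o)
ims=[]
for n in("scene","top"):
    p=ctrl.camera(n);im=p["color"].copy();print(n,p["K"].tolist(),p["distortion"],p["pose"].round(4).tolist() if hasattr(p["pose"],'round') else p["pose"])
    for t in("adapter","case","lid","lid_edge","eyepiece","wipes","dish"):
        for r in ctrl.cut_out(t,p)[:3]:
            print(n,t,round(r["conf"],2),r["centre"],r["mask"].sum())
    ims.append(im)
cv2.imwrite("pics/a.png",ims[0]);cv2.imwrite("pics/b.png",ims[1])
E
```

```text
pics
{'time_s': 0.0, 'qpos': array([-1.23261684e+00,  3.00471568e-01,  1.52159122e+00, -4.13451339e-07,
        1.32068095e+00, -6.65955043e-02]), 'joint_vel': array([ 0.0014899 ,  0.00061139, -0.00109259,  0.00035103,  0.00124496,
        0.00047725]), 'tau': array([-1.61739157e-03, -5.31820428e+01, -3.52734804e+01,  7.07103079e-02,
        2.42884067e-02, -1.09568807e-04]), 'ee_pos': array([ 0.21650883, -0.50530729,  0.20488178]), 'eef_rot': array([-3.14044409e+00, -7.62012868e-05,  4.04775051e-01]), 'force': array([0.42427033, 0.39626413, 0.24523002]), 'moment': array([ 0.00546564, -0.00586698,  0.01863627]), 'grip_force': 0.0, 'grip_width': 0.09388869676842215}
scene [[410.3423081599137, 0.0, 318.4030054567562], [0.0, 410.3423081599137, 194.58359268090106], [0.0, 0.0, 1.0]] [-0.03795482  0.          0.          0.          0.        ] [[-0.8872, 0.398, -0.2334, 0.8233], [0.4612, 0.7781, -0.4264, 0.4913], [0.012, -0.4859, -0.8739, 1.158], [0.0, 0.0, 0.0, 1.0]]
scene adapter 0.88 [308.1, 385.6] 413
scene adapter 0.77 [306.7, 430.4] 455
scene adapter 0.71 [339.0, 412.9] 490
scene case 0.56 [173.2, 306.5] 4927
scene lid 0.7 [166.1, 280.8] 1115
scene lid_edge 0.7 [168.5, 279.7] 1190
scene eyepiece 0.74 [250.0, 379.9] 226
scene wipes 0.85 [101.5, 273.9] 2437
scene dish 0.79 [280.5, 310.5] 871
top [[373.3621075093232, 0.0, 323.6515965874728], [0.0, 373.3621075093232, 203.11469457109615], [0.0, 0.0, 1.0]] [-0.00356369  0.          0.          0.          0.        ] [[0.0206, -0.9911, 0.1314, 0.4462], [-0.9994, -0.0168, 0.0303, -0.0433], [-0.0278, -0.132, -0.9909, 0.9985], [0.0, 0.0, 0.0, 1.0]]
top adapter 0.95 [185.2, 170.2] 478
top adapter 0.87 [227.7, 150.9] 564
top adapter 0.8 [259.5, 161.1] 507
top case 0.66 [206.5, 367.5] 9050
top lid 0.64 [170.0, 362.4] 2704
top lid_edge 0.56 [167.0, 363.5] 2696
top eyepiece 0.57 [248.4, 242.5] 265
top wipes 0.59 [241.8, 501.3] 5073
top dish 0.68 [168.3, 258.6] 973
```

View pics/a.png

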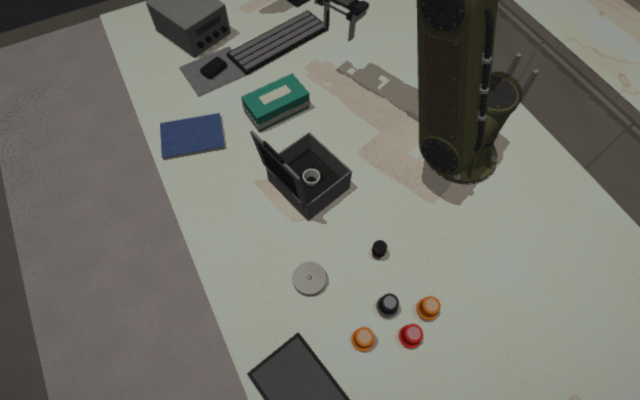

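View pics/b.png

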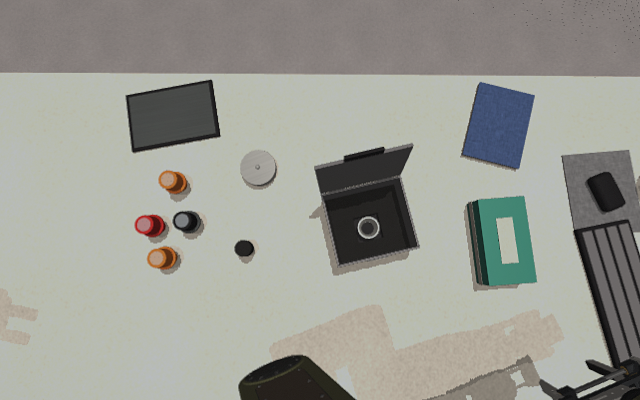

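```bash
cat > h.py <<'E'
from station import ctrl
import cv2,numpy as np
def proj(P,p,pose=None):
    T=np.linalg.inv(np.array(p["pose"]) if pose is None else pose)
    r=cv2.Rodrigues(T[:3,:3])[0]
    return cv2.projectPoints(np.float64(P).reshape(-1,1,3),r,T[:3,3],np.array(p["K"]),np.array(p["distortion"]))[0][:,0]
def ray(u,v,z,p,pose=None):
    T=np.array(p["pose"]) if pose is None else pose
    n=cv2.undistortPoints(np.float64([[[u,v]]]),np.array(p["K"]),np.array(p["distortion"]))[0,0]
    d=T[:3,:3]@[n[0],n[1],1];return T[:3,3]+d*(z-T[2,3])/d[2]
def circ(x,y,z,r,n=40):
    a=np.linspace(0,2*np.pi,n);return np.c_[x+r*np.cos(a),y+r*np.sin(a),a*0+z]
AD=[(0,.017),(.036,.026),(.036,.03),(.043,.03),(.043,.024),(.085,.024)]
EY=[(0,.0155),(.03,.0155),(.046,.021),(.066,.021)]
E
python3 - <<'E'
from h import *
for n in("scene","top"):
    p=ctrl.camera(n)
    for t in("adapter","eyepiece"):
        for r in ctrl.cut_out(t,p):
            c=r["centre"];m=r["mask"];print(n,t,round(r["conf"],2),np.round(c),m.sum(),p["color"][m].mean(0).round(),ray(c[1],c[0],.05,p).round(4))
    b=(300,130,130,150) if n=="top" else (245,120,120,110)
    x,y,w,h=b
    cv2.imwrite(f"pics/c_{n}.png",cv2.resize(p["color"][y:y+h,x:x+w],None,fx=5 if n=="scene" else 4,fy=5 if n=="scene" else 4,interpolation=cv2.INTER_CUBIC))
E
```

```text
scene adapter 0.92 [309. 428.] 443 [ 52.  90. 135.] [0.427 0.398 0.05 ]
scene adapter 0.89 [309. 385.] 413 [62. 62. 62.] [0.5297 0.3438 0.05  ]
scene adapter 0.78 [339. 363.] 405 [ 57.  97. 142.] [0.6218 0.3848 0.05  ]
scene adapter 0.77 [337. 411.] 457 [ 57.  59. 132.] [0.5082 0.4396 0.05  ]
scene adapter 0.4 [170. 279.] 1241 [34. 35. 35.] [ 0.5964 -0.1867  0.05  ]
scene eyepiece 0.53 [249. 377.] 234 [35. 37. 38.] [0.4588 0.188  0.05  ]
top adapter 0.94 [184. 170.] 529 [ 67. 103. 151.] [0.6159 0.3897 0.05  ]
top adapter 0.91 [226. 148.] 510 [ 61.  62. 140.] [0.5051 0.4389 0.05  ]
top adapter 0.57 [220. 188.] 537 [70. 71. 70.] [0.5212 0.3334 0.05  ]
top eyepiece 0.7 [248. 244.] 241 [35. 37. 38.] [0.4539 0.1859 0.05  ]
```

View pics/c_top.png

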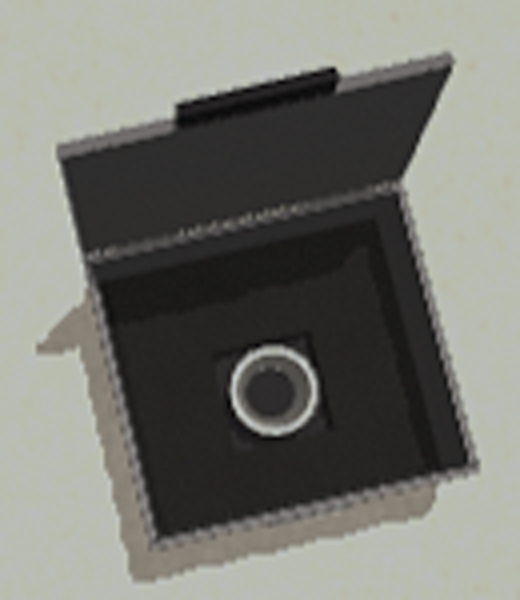

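View pics/c_scene.png

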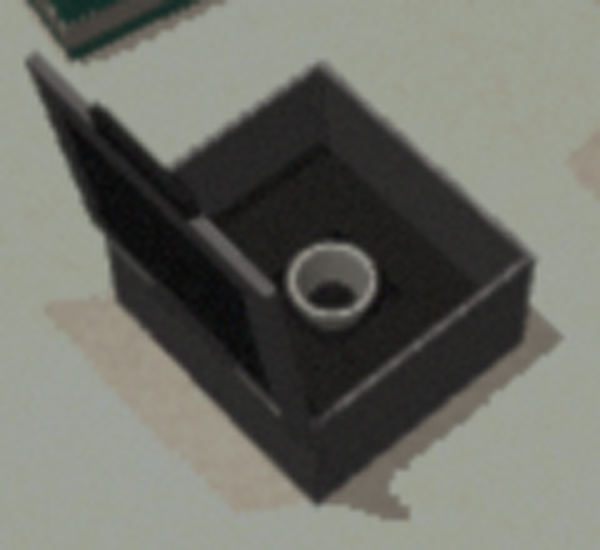

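Run:
```python
from h import *
from scipy.optimize import least_squares
T=ctrl.camera("top");S=ctrl.camera("scene")
def W(q,P):
    x,y,a=q[:3];P=np.atleast_2d(P);c,s=np.cos(a),np.sin(a)
    return np.c_[x+c*P[:,0]-s*P[:,1],y+s*P[:,0]+c*P[:,1],P[:,2]]
def L(q,u,v,w): # lid: u from hinge to front, w thickness
    t=q[3];return [.09-u*np.cos(t)+w*np.sin(t),v,.105+u*np.sin(t)+w*np.cos(t)]
t=lambda a,b:(300+a/4,130+b/4)
s=lambda a,b:(245+a/5,120+b/5)
def model(q):
    a=[[-.09,.1,.105],[-.09,-.1,.105],[.09,-.1,.105],[.09,.1,.105],[-.012,0,.04],L(q,.18,.1,.004),L(q,.18,-.1,.004)]
    b=[[-.09,.1,.105],[-.09,-.1,.105],[.09,.1,0],[-.09,.1,0],[-.012,0,.04],L(q,.18,-.1,.004),L(q,.18,.1,.004)]
    return np.r_[proj(W(q,a),T),proj(W(q,b),S)]
obs=np.array([t(150,545),t(478,468),t(403,185),t(90,262),t(275,390),t(60,150),t(452,58),
 s(533,260),s(322,65),s(318,503),s(525,340),s(332,280),s(32,58),s(272,293)])
f=least_squares(lambda q:(model(q)-obs).ravel(),[.5,-.15,0.2,1.7],loss="soft_l1")
print(f.x.round(4));print((model(f.x)-obs).round(1).tolist())
print("seat",W(f.x,[-.012,0,.014]),"edge",W(f.x,L(f.x,.18,0,.008)),L(f.x,.18,0,.008))
# adapter, eyepiece silhouettes
def sil(q,pr,p):
    m=np.zeros((1600,2560),np.uint8)
    for (z0,r0),(z1,r1) in zip(pr,pr[1:]):
        h=cv2.convexHull(np.float32(proj(np.r_[circ(*q,z0,r0),circ(*q,z1,r1)],p)*4+1.5));cv2.fillConvexPoly(m,np.int32(h.round()),1)
    return cv2.resize(m.astype(np.float32),(640,400),interpolation=cv2.INTER_AREA)
from scipy.optimize import minimize
for nm,pr,g in(("adapter",AD,[.525,.338]),("eyepiece",EY,[.456,.187])):
    ms=[]
    for p in(T,S):
        c=[r for r in ctrl.cut_out(nm,p) if np.hypot(*(ray(r["centre"][1],r["centre"][0],.05,p)[:2]-g))<.03]
        if c: ms.append((p,c[0]["mask"].astype(float)))
    for sub in [ms]+[[m] for m in ms]:
        r=minimize(lambda q:sum(np.abs(sil(q,pr,p)-m).sum() for p,m in sub),g,method="Nelder-Mead",options=dict(initial_simplex=[g,[g[0]+.01,g[1]],[g[0],g[1]+.01]]))
        print(nm,len(sub),r.x.round(4),r.fun)
```

```text
[ 0.5237 -0.1255  0.2475  1.689 ]
[[-0.5, 1.3], [-0.0, 1.3], [-0.5, -0.8], [-2.6, -1.4], [-0.9, 0.1], [-1.4, 0.1], [-0.1, 0.1], [0.5, -1.7], [-0.5, -2.2], [-0.9, -0.0], [-0.6, -0.4], [-0.2, -1.0], [-1.0, -1.9], [-0.5, -0.9]]
seat [[ 0.51211314 -0.12844362  0.014     ]] edge [[ 0.6392811  -0.09630603  0.28280142]] [np.float64(0.11916597803029846), 0, np.float64(0.28280142216961074)]
adapter 2 [0.5179 0.3384] 75.8125
adapter 1 [0.5178 0.3374] 33.0
adapter 1 [0.5187 0.3403] 30.0
eyepiece 2 [0.4526 0.1882] 58.875
eyepiece 1 [0.4517 0.1858] 31.8125
eyepiece 1 [0.4533 0.1885] 18.25
```

Request:
move_arm(
  increments=[
    [0.85,0,0,0,0,0,-0.146],
    [0.85,0,0,0,0,0,-0.146],
    [0.85,0,0,0,0,0,-0.146],
    [0.85,0,0,0,0,0,-0.146],
    [0.85,0,0,0,0,0,-0.146],
    [0.85,0,0,0,0,0,-0.146],
    [0.85,0,0,0,0,0,-0.145],
    [0.85,0,0,0,0,0,-0.145],
  ],
)

```text
time_s: 2.2
ee_pos: [0.2166, -0.5055, 0.2054]
eef_rot: [-3.142, -0.0, 1.577]
force: [1.1, 1.2, 0.2]
grip_width: 0.0795
grip_force: 0.0
```

Request:
move_arm(
  increments=[
    [0.85,0.8,0.3,0,0,0,0],
    [0.85,0.8,0.3,0,0,0,0],
    [0.85,0.8,0.3,0,0,0,0],
    [0.85,0.8,0.3,0,0,0,0],
    [0.85,0.8,0.3,0,0,0,0],
    [0.85,0.8,0.3,0,0,0,0],
    [0.85,0.8,0.3,0,0,0,0],
    [0.85,0.8,0.3,0,0,0,0],
    [0.85,0.8,0.3,0,0,0,0],
    [0.85,0.8,0.3,0,0,0,0],
    [0.85,0.8,0.3,0,0,0,0],
    [0.85,0.8,0.3,0,0,0,0],
    [0.85,0.8,0.3,0,0,0,0],
    [0.85,0.8,0.3,0,0,0,0],
    [0.85,0.8,0.3,0,0,0,0],
    [0.85,0.8,0.3,0,0,0,0],
    [0.85,0.8,0.3,0,0,0,0],
    [0.85,0.8,0.3,0,0,0,0],
    [0.85,0.4,0.2,0,0,0,0],
    [0.85,0,0,0,0,0,0],
  ],
)

```text
time_s: 4.2
ee_pos: [0.4969, 0.2366, 0.2048]
eef_rot: [-3.141, 0.0, 1.573]
force: [-0.0, 0.3, -0.2]
grip_width: 0.0797
grip_force: 0.0
```

```bash
cat >> h.py <<'E'
from scipy.spatial.transform import Rotation
from scipy.optimize import minimize
def wrist():
    o=ctrl.get_obs();p=ctrl.camera("wrist");T=np.eye(4)
    T[:3,:3]=Rotation.from_euler("xyz",o["eef_rot"]).as_matrix();T[:3,3]=o["ee_pos"]
    p["wp"]=T@np.array(p["tool_from_camera"]);return o,p
def sil(q,pr,p,pose=None):
    m=np.zeros((1600,2560),np.uint8)
    for (z0,r0),(z1,r1) in zip(pr,pr[1:]):
        h=cv2.convexHull(np.float32(proj(np.r_[circ(*q,z0,r0),circ(*q,z1,r1)],p,pose)*4+1.5));cv2.fillConvexPoly(m,np.int32(h.round()),1)
    return cv2.resize(m.astype(np.float32),(640,400),interpolation=cv2.INTER_AREA)
def fit(nm,pr,g,p,pose):
    out=[]
    for r in ctrl.cut_out(nm,p):
        if p["color"][r["mask"]].mean(0).ptp()>30 if hasattr(np.ndarray,'ptp') else np.ptp(p["color"][r["mask"]].mean(0))>30: continue
        m=r["mask"].astype(float)
        s=minimize(lambda q:np.abs(sil(q,pr,p,pose)-m).sum(),g,method="Nelder-Mead",options=dict(initial_simplex=[g,[g[0]+.01,g[1]],[g[0],g[1]+.01]]))
        out.append((round(r["conf"],2),m.sum(),s.x.round(4),s.fun.round()))
    return out
E
python3 - <<'E'
from h import *
o,p=wrist();print(o["ee_pos"],p["tool_from_camera"])
im=p["color"].copy()
print(proj([[.518,.338,.085]],p,p["wp"]))
for r in fit("adapter",AD,[.518,.338],p,p["wp"]): print(r)
cv2.imwrite("pics/w1.png",im)
E
```

```text
[0.49689559 0.23656646 0.20480118] [[-2.13204792e-04 -9.70981828e-01 -2.39153180e-01  6.91964685e-02]
 [ 9.99999384e-01  5.33959960e-05 -1.10829052e-03 -9.44325638e-04]
 [ 1.08889978e-03 -2.39153269e-01  9.70981219e-01 -1.79369424e-01]
 [ 0.00000000e+00  0.00000000e+00  0.00000000e+00  1.00000000e+00]]
[[339.01354054  99.67445175]]Traceback (most recent call last):
  File "<stdin>", line 5, in <module>
  File "h.py", line 29, in fit
    if p["color"][r["mask"]].mean(0).ptp()>30 if hasattr(np.ndarray,'ptp') else np.ptp(p["color"][r["mask"]].mean(0))>30: continue
       ^^^^^^^^^^^^^^^^^^^^^^^^^^^^^^^^^
AttributeError: `ptp` was removed from the ndarray class in NumPy 2.0. Use np.ptp(arr, ...) instead.
```

```bash
python3 - <<'E'
s=open('h.py').read();i=s.index("        if p[");j=s.index(": continue")
open('h.py','w').write(s[:i]+'        if np.ptp(p["color"][r["mask"]].mean(0))>30'+s[j:])
E
python3 - <<'E'
from h import *
o,p=wrist()
im=p["color"].copy()
for r in fit("adapter",AD,[.518,.338],p,p["wp"]): print(r)
for z,r in AD: cv2.polylines(im,[np.int32(proj(circ(.518,.338,z,r),p,p["wp"]))],1,(0,255,0))
cv2.imwrite("pics/w1.png",im)
E
```

```text
(0.86, np.float64(2543.0), array([0.5172, 0.3381]), np.float64(59.0))
```

View pics/w1.png

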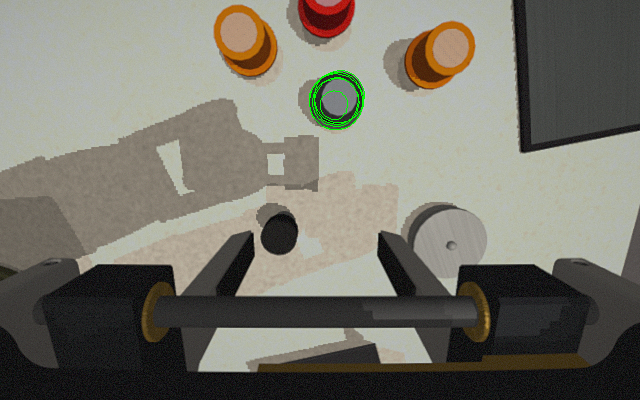

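Request:
move_arm(
  increments=[
    [0.85,0.5,0.1,0,0,0,0],
    [0.85,0.5,0.1,0,0,0,0],
    [0.85,0.5,0.1,0.2,0,0,0],
    [0.85,0.53,0.11,0.4,0,0,0],
    [0.85,0,0,0.5,0,0,0],
    [0.85,0,0,0.6,0,0,0],
    [0.85,0,0,0.6,0,0,0],
    [0.85,0,0,0.5,0,0,0],
    [0.85,0,0,0.32,0,0,0],
    [0.85,0,0,0,0,0,0],
    [0.85,0,0,0,0,0,0],
  ],
)

```text
time_s: 5.5
ee_pos: [0.5176, 0.3358, 0.0506]
eef_rot: [3.141, -0.001, 1.57]
force: [0.9, 0.4, 0.1]
grip_width: 0.0798
grip_force: 0.0
```

Request:
move_arm(
  increments=[
    [0.85,0.045,0,0.02,0,0,0],
    [0.3,0,0,0,0,0,0],
    [0.3,0,0,0,0,0,0],
    [0.3,0,0,0,0,0,0],
    [0.3,0,0,0,0,0,0],
    [0.3,0,0,0,0,0,0],
    [0.3,0,0,0,0,0,0],
    [0.3,0,0,0,0,0,0],
  ],
  force=40,
)

```text
time_s: 6.3
ee_pos: [0.5172, 0.3382, 0.0486]
eef_rot: [3.141, -0.0, 1.571]
force: [1.2, -0.5, 0.9]
grip_width: 0.0465
grip_force: 39.9
```

Request:
move_arm(
  increments=[
    [0.3,0,0,-0.2,0,0,0],
    [0.3,0,0,-0.4,0,0,0],
    [0.3,0,0,-0.6,0,0,0],
    [0.3,0,0,-0.7,0,0,0],
    [0.3,0,0,-0.7,0,0,0],
    [0.3,0,0,-0.6,0,0,-0.08],
    [0.3,0,0,-0.2,0,0,-0.14],
    [0.3,0,0,0,0,0,-0.14],
    [0.3,0,0,0,0,0,-0.14],
    [0.3,0,0,0,0,0,-0.14],
    [0.3,0,0,0,0,0,-0.14],
    [0.3,0,0,0,0,0,-0.14],
    [0.3,0,0,0,0,0,-0.14],
    [0.3,0,0,0,0,0,-0.14],
    [0.3,0,0,0,0,0,-0.14],
    [0.3,0,0,0,0,0,-0.14],
    [0.3,0,0,0,0,0,-0.14],
    [0.3,0,0,0,0,0,-0.14],
    [0.3,0,0,0,0,0,-0.056],
    [0.3,0,0,0,0,0,0],
  ],
)

```text
time_s: 8.3
ee_pos: [0.5168, 0.3381, 0.2186]
eef_rot: [-3.141, -0.001, -2.896]
force: [-0.2, 0.7, -3.2]
grip_width: 0.0466
grip_force: 39.8
```

Request:
move_arm(
  increments=[
    [0.3,0.1,-0.4,0,0,0,0],
    [0.3,0.2,-0.7,0,0,0,0],
    [0.3,0.2,-0.8,0,0,0,0],
    [0.3,0.2,-0.8,0,0,0,0],
    [0.3,0.2,-0.8,0,0,0,0],
    [0.3,0.2,-0.8,0,0,0,0],
    [0.3,0.2,-0.7,0,0,0,0],
    [0.3,0.1,-0.4,0,0,0,0],
    [0.3,0,0,0,0,0,0],
    [0.3,0,0,0,0,0,0],
  ],
)

```text
time_s: 9.3
ee_pos: [0.5147, 0.0593, 0.2187]
eef_rot: [3.141, 0.0, -2.899]
force: [-1.3, -0.8, -3.5]
grip_width: 0.0468
grip_force: 39.8
```

Run:
```python
from h import *
o,p=wrist()
im=p["color"].copy()
cx,cy=.5121,-.1284
print(proj([[cx,cy,.04]],p,p["wp"]))
cv2.polylines(im,[np.int32(proj(circ(cx,cy,.04,.0235),p,p["wp"]))],1,(0,255,0))
cv2.imwrite("pics/w2.png",im)
np.save("w2.npy",p["color"]);np.save("w2p.npy",p["wp"])
```

```text
[[164.61314257 153.7256828 ]]
```

View pics/w2.png

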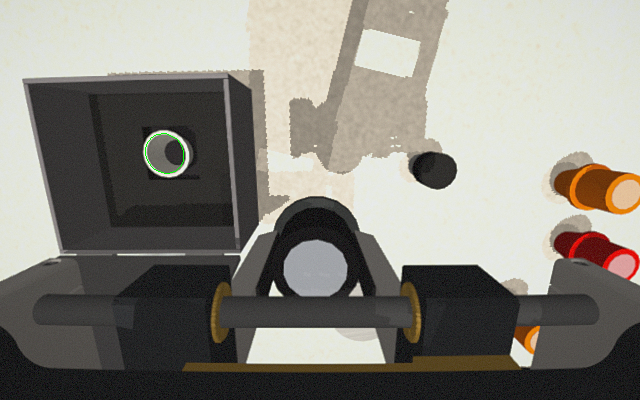

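Run:
```python
from h import *
from scipy.optimize import least_squares
im=np.load("w2.npy");wp=np.load("w2p.npy");o,p=wrist()
g=cv2.cvtColor(im,6)[115:195,125:210]
m=(g>170).astype(np.uint8)
cs,hier=cv2.findContours(m,cv2.RETR_CCOMP,cv2.CHAIN_APPROX_NONE)
for c in cs:
    if len(c)>40:
        e=cv2.fitEllipse(c);u,v=e[0][0]+125,e[0][1]+115;print(e,(u,v),ray(u,v,.04,p,wp))
q=np.array([.5237,-.1255,.2475]);c,s=np.cos(q[2]),np.sin(q[2])
for a in[(-.09,.1),(-.09,-.1),(.09,.1)]:
    print(a,proj([[q[0]+c*a[0]-s*a[1],q[1]+s*a[0]+c*a[1],.105]],p,wp))
```

```text
((40.80290985107422, 38.3584098815918), (42.610477447509766, 47.6539421081543), 138.93629455566406) (165.80290985107422, 153.3584098815918) [ 0.51131992 -0.12703939  0.04      ]
((40.909156799316406, 38.6037483215332), (37.625980377197266, 41.9869384765625), 134.69618225097656) (165.9091567993164, 153.6037483215332) [ 0.51158154 -0.12687585  0.04      ]
(-0.09, 0.1) [[226.59235976  72.42199089]]
(-0.09, -0.1) [[19.72803457 77.28555927]]
(0.09, 0.1) [[239.110742   253.61133863]]
```

Request:
move_arm(
  increments=[
    [0.3,0.15,-0.5,0,0,0,0],
    [0.3,0.2,-0.8,0,0,0,0],
    [0.3,0.2,-0.8,0,0,0,0],
    [0.3,0.2,-0.8,0,0,0,0],
    [0.3,0.15,-0.5,0.1,0,0,0],
    [0.3,0.06,-0.2,0.3,0,0,0],
    [0.3,0,0,0.5,0,0,0],
    [0.3,0,0,0.5,0,0,0],
    [0.3,0,0,0.4,0,0,0],
    [0.3,0,0,0.2,0,0,0],
    [0.3,0,0,0,0,0,0],
    [0.3,0,0,0,0,0,0],
  ],
)

```text
time_s: 10.6
ee_pos: [0.5124, -0.1267, 0.1193]
eef_rot: [-3.141, 0.001, -2.896]
force: [-0.2, 0.3, -3.1]
grip_width: 0.0467
grip_force: 39.8
```

Request:
move_arm(
  increments=[
    [0.3,0.02,0,0.2,0,0,0],
    [0.3,0,0,0.2,0,0,0],
    [0.3,0,0,0.2,0,0,0],
    [0.3,0,0,0.2,0,0,0],
    [0.3,0,0,0.1,0,0,0],
    [0.3,0,0,0.08,0,0,0],
    [0.3,0,0,0.05,0,0,0],
    [0.3,0,0,0,0,0,0],
    [0.3,0,0,0,0,0,0],
  ],
)

```text
time_s: 11.5
ee_pos: [0.5114, -0.1275, 0.0673]
eef_rot: [-3.141, 0.001, -2.896]
force: [5.4, -3.3, -5.3]
grip_width: 0.0467
grip_force: 39.8
```

Request:
move_arm(
  increments=[
    [0.3,-0.016,-0.016,0,0,0,0],
    [0.3,0,0,0.03,0,0,0],
    [0.3,0,0,0.03,0,0,0],
    [0.3,0,0,0,0,0,0],
    [0.3,0,0,0,0,0,0],
  ],
)

```text
time_s: 12.0
ee_pos: [0.5122, -0.128, 0.0641]
eef_rot: [-3.141, 0.001, -2.896]
force: [4.6, -1.8, -2.5]
grip_width: 0.0466
grip_force: 39.9
```

Request:
move_arm(
  increments=[
    [0.3,-0.012,-0.006,0,0,0,0],
    [0.3,0,0,0.02,0,0,0],
    [0.3,0,0,0.02,0,0,0],
    [0.3,0,0,0.02,0,0,0],
    [0.3,0,0,0,0,0,0],
    [0.3,0,0,0,0,0,0],
  ],
)

```text
time_s: 12.6
ee_pos: [0.5131, -0.1283, 0.0618]
eef_rot: [-3.14, 0.001, -2.896]
force: [2.4, -2.4, 8.0]
grip_width: 0.0465
grip_force: 39.9
```

Request:
move_arm(
  increments=[
    [0.3,0,0,0.02,0,0,0],
    [0.3,0,0,0,0,0,0],
    [0.3,0,0,0,0,0,0],
  ],
)

```text
time_s: 12.9
ee_pos: [0.5133, -0.1283, 0.0616]
eef_rot: [-3.14, 0.002, -2.896]
force: [-1.1, -1.3, 18.0]
grip_width: 0.0466
grip_force: 39.9
```

Request:
move_arm(
  increments=[
    [0.75,0,0,0,0,0,0],
    [0.75,0,0,0,0,0,0],
    [0.75,0,0,0,0,0,0],
    [0.75,0,0,0,0,0,0],
    [0.75,0,0,-0.2,0,0,0],
    [0.75,0,0,-0.3,0,0,0],
    [0.75,0,0,-0.5,0,0,0],
    [0.75,0,0,-0.8,0,0,0],
    [0.75,0,0,-0.8,0,0,0],
    [0.3,0,0,-0.8,0,0,0],
    [0,0,0,-0.8,0,0,0],
    [0,0,0,-0.7,0,0,0],
    [0,0,0,-0.5,0,0,0],
    [0,0,0,-0.2,0,0,0],
    [0,0,0,0,0,0,0],
    [0,0,0,0,0,0,0],
  ],
)

```text
time_s: 14.5
ee_pos: [0.5122, -0.1278, 0.3386]
eef_rot: [3.141, -0.002, -2.896]
force: [-0.5, 0.2, -0.9]
grip_width: 0.0178
grip_force: 0.0
```

Run:
```python
from h import *
o,p=wrist();print(o["ee_pos"],o["grip_width"])
AS=[(z+.014,r) for z,r in AD]
S=ctrl.camera("scene");im=np.vstack([p["color"]]);
for n,pp,po in(("w",p,p["wp"]),("s",S,None)):
    i=pp["color"].copy()
    for z,r in((.057,.03),(.099,.024)): cv2.polylines(i,[np.int32(proj(circ(.5122,-.128,z,r),pp,po)*16)],1,(0,255,0),1,cv2.LINE_AA,4)
    if n=="s": i=cv2.resize(i[110:240,240:370],(400,400),interpolation=cv2.INTER_CUBIC)
    else: w=i
cv2.imwrite("pics/w3.png",np.hstack([cv2.resize(w,(400,250)),cv2.copyMakeBorder(cv2.resize(i,(250,250)),0,0,0,0,0)]) if 0 else np.hstack([cv2.resize(w[:,100:500],(400,400)),i]))
```

```text
[ 0.51223417 -0.12783645  0.33862504] 0.017837193499582994
```

View pics/w3.png

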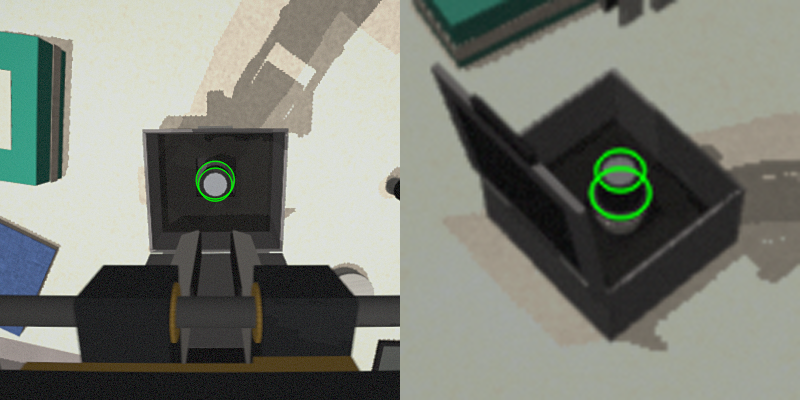

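Request:
move_arm(
  increments=[
    [0,-0.3,0,0,0,0,0],
    [0,-0.6,0,0,0,0,0],
    [0,-0.7,0,0,0,0,0],
    [0,-0.7,0,0,0,0,0],
    [0,-0.6,0,0,0,0,0],
    [0,-0.34,0,0,0,0,0],
    [0,0,0,0,0,0,0],
    [0,0,0,0,0,0,0],
  ],
)

```text
time_s: 15.4
ee_pos: [0.6694, -0.0887, 0.3387]
eef_rot: [3.141, -0.002, -2.896]
force: [-0.5, 0.7, 0.2]
grip_width: 0.0003
grip_force: 0.0
```

Request:
move_arm(
  increments=[
    [0,0,0,0.4,0,0,0],
    [0,0,0,0.5,0,0,0],
    [0,0,0,0.5,0,0,0],
    [0,0,0,0.35,0,0,0],
    [0,0,0,0,0,0,0],
    [0,0,0,0,0,0,0],
  ],
)

```text
time_s: 16.0
ee_pos: [0.6693, -0.0889, 0.2536]
eef_rot: [-3.141, 0.001, -2.897]
force: [-0.2, -0.0, 0.5]
grip_width: 0.0004
grip_force: 0.0
```

Run:
```python
import numpy as np
x0=z0=None
for th in np.arange(1.65,-.01,-.15).tolist()+[0]:
    u=.165;x=.09-u*np.cos(th)+.008*np.sin(th)+.008;z=.105+u*np.sin(th)+.008*np.cos(th)
    print(round(th,2),round(x,4),round(z,4),None if x0 is None else (round((x0-x)/.05,2),round((z0-z)/.05,2)));x0,z0=x,z
```

```text
1.65 0.119 0.2688 None
1.5 0.0943 0.2702 (np.float64(0.49), np.float64(-0.03))
1.35 0.0697 0.2677 (np.float64(0.49), np.float64(0.05))
1.2 0.0457 0.2617 (np.float64(0.48), np.float64(0.12))
1.05 0.0228 0.2521 (np.float64(0.46), np.float64(0.19))
0.9 0.0017 0.2392 (np.float64(0.42), np.float64(0.26))
0.75 -0.0173 0.2233 (np.float64(0.38), np.float64(0.32))
0.6 -0.0337 0.2048 (np.float64(0.33), np.float64(0.37))
0.45 -0.0471 0.184 (np.float64(0.27), np.float64(0.42))
0.3 -0.0573 0.1614 (np.float64(0.2), np.float64(0.45))
0.15 -0.064 0.1376 (np.float64(0.13), np.float64(0.48))
0.0 -0.067 0.113 (np.float64(0.06), np.float64(0.49))
0 -0.067 0.113 (np.float64(0.0), np.float64(0.0))
```

Request:
move_arm(
  increments=[
    [0,0.2,0,0,0,0,0],
    [0,0.24,0,0,0,0,0],
    [0,0.24,0,0,0,0,0],
    [0,0.24,0,0,0,0,0],
    [0,0.24,0,0,0,0,0],
    [0,0.24,0,0,0,0,0],
    [0,0.24,0,0,0,0,0],
    [0,0.24,0,0,0,0,0],
    [0,0.24,0,0,0,0,0],
    [0,0.24,0,0,0,0,0],
    [0,0.18,0,0,0,0,0],
    [0,0,0,0,0,0,0],
  ],
)

```text
time_s: 17.2
ee_pos: [0.5461, -0.1198, 0.2539]
eef_rot: [-3.14, 0.002, -2.897]
force: [0.5, -0.2, 0.4]
grip_width: 0.0005
grip_force: 0.0
```

Request:
move_arm(
  increments=[
    [0,0.21,0,0.13,0,0,0],
    [0,0.21,0,0.13,0,0,0],
    [0,0.19,0,0.16,0,0,0],
    [0,0.19,0,0.16,0,0,0],
    [0,0.16,0,0.19,0,0,0],
    [0,0.16,0,0.19,0,0,0],
    [0,0.13,0,0.21,0,0,0],
    [0,0.13,0,0.21,0,0,0],
    [0,0,0,0,0,0,0],
  ],
)

```text
time_s: 18.1
ee_pos: [0.4787, -0.1362, 0.1822]
eef_rot: [3.14, -0.002, -2.897]
force: [-0.0, -0.5, 0.5]
grip_width: 0.0006
grip_force: 0.0
```

Run:
```python
from h import *
T=ctrl.camera("top");S=ctrl.camera("scene")
f=lambda i,x,y:cv2.resize(i[y:y+150,x:x+150],(400,400),interpolation=cv2.INTER_CUBIC)
cv2.imwrite("pics/l1.png",np.hstack([f(T["color"],295,125),f(S["color"],230,100)]))
```

```text
(no output)
```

View pics/l1.png

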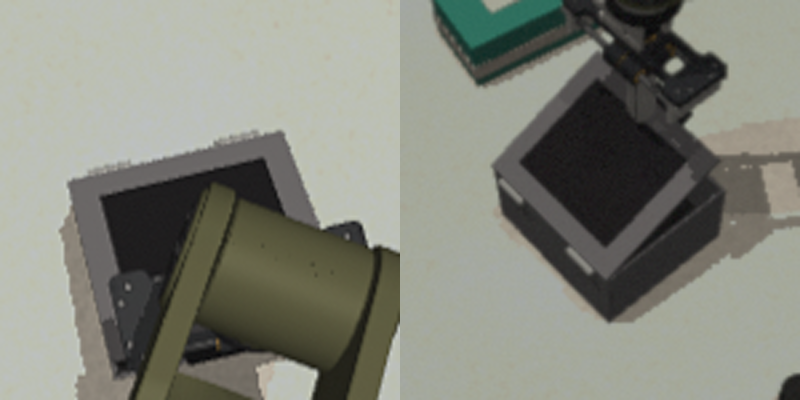

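Request:
move_arm(
  increments=[
    [0,0.1,0,0.22,0,0,0],
    [0,0.1,0,0.23,0,0,0],
    [0,0.07,0,0.24,0,0,0],
    [0,0.06,0,0.24,0,0,0],
    [0,0.03,0,0.2,0,0,0],
    [0,0.02,0,0.12,0,0,0],
    [0,0,0,0.08,0,0,0],
    [0,0,0,0.03,0,0,0],
    [0,0,0,0,0,0,0],
    [0,0,0,0,0,0,0],
  ],
)

```text
time_s: 19.2
ee_pos: [0.4613, -0.1408, 0.1157]
eef_rot: [-3.141, 0.0, -2.896]
force: [-0.5, 0.5, 0.3]
grip_width: 0.0004
grip_force: 0.0
```

Request:
move_arm(
  increments=[
    [0,0,0,0.04,0,0,0],
    [0,0,0,0.03,0,0,0],
    [0,0,0,0.03,0,0,0],
    [0,0,0,0,0,0,0],
    [0,0,0,0,0,0,0],
  ],
)

```text
time_s: 19.7
ee_pos: [0.4616, -0.141, 0.1133]
eef_rot: [-3.14, 0.002, -2.896]
force: [-14.0, 5.0, 36.9]
grip_width: 0.0003
grip_force: 18.4
```

Request:
move_arm(
  increments=[
    [0,0,0,-0.1,0,0,0],
    [0,0,0,-0.3,0,0,0],
    [0,0,0,-0.6,0,0,0],
    [0,0,0,-0.8,0,0,0],
    [0,0.3,-0.5,-0.6,0,0,0],
    [0,0.3,-0.8,0,0,0,0],
    [0,0.3,-0.8,0,0,0,0],
    [0,0.2,-0.8,0,0,0,0],
    [0,0.1,-0.6,0,0,0,0],
    [0,0.1,-0.6,0,0,0,0],
    [0,0,-0.2,0,0,0,0],
    [0,0,0,0,0,0,0],
  ],
)

```text
time_s: 20.9
ee_pos: [0.4514, -0.3643, 0.2299]
eef_rot: [-3.141, -0.002, -2.9]
force: [0.7, 0.5, -0.8]
grip_width: 0.0006
grip_force: 0.0
```

Run:
```python
from h import *
T=ctrl.camera("top");S=ctrl.camera("scene");print(ctrl.get_obs()["ee_pos"])
q=(.5243,-.1253,.2475);c,s=np.cos(q[2]),np.sin(q[2])
P=[[q[0]+c*a-s*b,q[1]+s*a+c*b,.113] for a,b in((-.09,.1),(-.09,.04),(-.108,.04),(-.108,-.04),(-.09,-.04),(-.09,-.1),(.09,-.1),(.09,.1))]
def f(p,x,y):
    i=cv2.resize(p["color"][y:y+150,x:x+150],(400,400),interpolation=cv2.INTER_CUBIC)
    cv2.polylines(i,[np.int32((proj(P,p)-[x,y]+.5)*400/150)],1,(0,255,0));return i
cv2.imwrite("pics/l2.png",np.hstack([f(T,295,140),f(S,230,100)]))
```

```text
[ 0.45150707 -0.36297921  0.23031667]
```

View pics/l2.png

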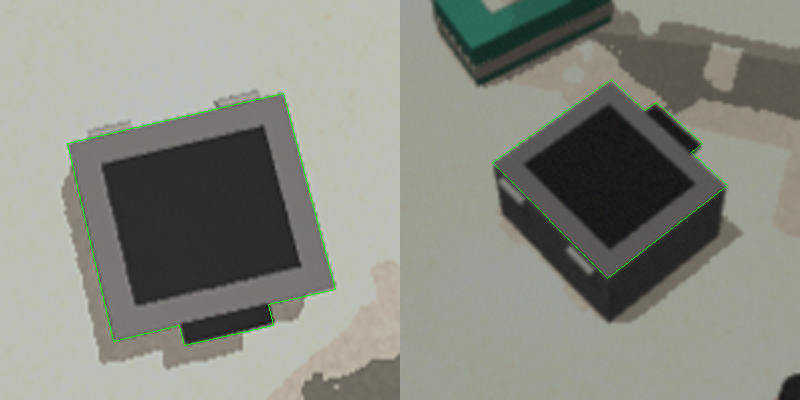

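The lid outline predicted for a fully shut lid matches both pictures, and the arm is clear of everything.

```bash
python3 -c "
from station import ctrl
print(ctrl.hand_in())"
```

```text
the job is handed in; nothing more can be done
None
```

The adapter is upright and fully home in its seat and the case lid is shut flat; I didn't touch the eyepiece, wipes or dish, and I handed the job in at about 21 s (no verdict was returned).

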